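Seat the spice cup on its bracing stand and unscrew the tight lid

TASK

Pick up the lidded square cup and set it over the square post of the black stand until it sits fully down on the stand, where it cannot turn, with its lid still screwed shut. Then unscrew the tight lid anticlockwise (seen from above) just until it comes free, raise it a couple of centimetres straight above the cup and finish there, still holding the lid level in the gripper, with the cup left seated on the stand. Leave the mug, the jam jar and the bowl alone.

Things in the scene. Friction and masses are not known exactly. Their poses are not given: they have to be found in the camera images.
- stand: Fixed black square plinth 110 x 110 mm, 40 mm high, with a square steel post 32 x 32 mm rising 27 mm above its middle (post top 67 mm above the counter). Sides of post and plinth are parallel. Nothing on it turns. Origin: centre of its underside, on the counter; x and y along the sides, z up.
- stand_seat (a point): Point on the stand's axis on the plinth's top face, 40 mm above the counter, at the foot of the post: the cup's origin comes here when fully seated. Axes as the stand's. The seated cup has about 5 degrees of turning play.
- cup: White cup, 0.26 to 0.46 kg: square body 72 x 72 mm, 62 mm high, then a neck 38 mm wide up to 92 mm. In its underside a centred square bore 34.5 x 34.5 mm, 30 mm deep, parallel to the body's sides, mouth chamfered 3 mm; fits the post in any quarter turn. Origin: centre of the underside; x and y along the sides, z up. Can be lifted and carried by the closed lid.
- lid: Steel lid on the cup, 16-sided, 60 mm across flats (a flat faces its x axis and every 22.5 degrees on), 28 mm high, 0.09 kg. Origin: centre of its underside, z up. Closed, this is on the cup's axis 76 mm above the cup's underside, lid x axis 0 to 5 degrees anticlockwise of the cup's. Three lugs inside hook under tabs on the neck; turning clockwise is blocked.
- lid_top (a point): Centre of the lid's top, 28 mm above its origin. A rubber spring seal (15 N) keeps it tight, up to about 0.6 N m to turn; unbraced, the cup turns with it. It opens anticlockwise from above: lid x axis about 50 degrees past the cup's, the lugs come clear (let go, it pops up 3 mm); at about 85 degrees it meets a stop; 68 degrees is ideal, and there it lifts straight off.
- mug: Blue mug, 78 mm wide, 90 mm high; a bystander. Origin: centre of its underside.
- jam_jar: Amber jam jar with a brass lid, 64 mm wide, 85 mm high; a bystander. Origin: centre of its underside.
- bowl: White bowl, 120 mm wide, 50 mm high; a bystander. Origin: centre of its underside.
Things that resemble listed ones, but are neither listed nor needed, are in the scene too. What is meant by the lid is not turquoise, and is the smaller of those in its own colour.

How it is judged:
By the outcome, as a careful person would: the job done as asked, in the order asked, and still so for the second after the job is handed in, while the arm keeps its last pose, push and grip.
It also fails if it takes over 42 s, if anything falls off the work surface, if the arm or the gripper's body presses on something with over 40 N, if the wrist force passes 120 N, or if a joint passes its speed limit or range.

ROBOT

A 7-joint arm with a two-finger parallel gripper is mounted at the origin on the work surface. World frame = base frame: x ahead of the robot, y to its left, z up, the work surface at z = 0. Lengths are in m, angles in rad, forces in N, time in s.
With the tool pointing down it reaches from about 0.35 to 0.9 m from the base axis. Payload 7.2 kg.
Tool frame: the origin (TCP) lies midway between the tips of the shut fingers; the grasp point (between the pads) lies manip.hold_point_z behind it (manip.hold_point_z is the distance from the TCP to the grasp point, in m); z points along the fingers, y is the line along which they close (so a half turn about z gives the same grasp; the last joint's range is limited). The gripper opens to 88 mm and grips with 3 to 60 N. Pads are 20 mm wide; open, the fingers measure 115 mm over their backs; the gripper's body (75 mm by 178 mm) begins 61 mm behind the grasp point.
Start: joints at [1.259, 0.411, -0.013, 1.596, 0.006, 1.134, -0.082], TCP at [0.151, -0.607, 0.223] pointing down, gripper open.
Joint ranges: [-2.95, 2.95], [-0.29, 1.99], [-1.47, 1.44], [0.14, 2.54], [-1.03, 4.17], [0.13, 1.85], [-2.86, 2.86]. Speed limits (rad/s): [2.39, 2.39, 3.01, 3.01, 3.14, 3.14, 3.14].

INTERFACE

Orientations are given as a unit quaternion [x, y, z, w].
In Python, from bench import observe, viewer, ticket, manip gives the robot as it stands.
- The arm moves only by the tool step_arm, never from a script. Its arguments are lists of equal length, an entry for each row: "translation": the shift along the world's x, y, z in m, a list of three; "spin": the turn about the world's z in degrees. In form: {"translation": [[dx, dy, dz], ...], "spin": [spin, ...]}. A call has 1 to 10 rows; each row shifts and turns the commanded pose from where the row before left it; what a row does not reach is not made up. A row lasts 1/10 s, in which the tool goes at most 50 mm and 8.59 degrees, less where a joint would pass 70% of its speed; a pose out of reach is approached as far as the arm can. A call is refused whole if a number of a shift passes 0.05 or a number of a turn 8.59, either way. A call with a gripper value outside its range is refused whole. "grip" is the opening, from -1 (shut) to 1 (fully open), set as the call begins (left out, the last holds). The fingers move at their own pace and stop on an object; the grip force is fixed at half the most. Time passes only in rows, so rows that do not move let the fingers close. It gives the time, the measured TCP pose, the force, the opening and the grip force at its end, in the units of the state.
- observe(): the state, without advancing time (a new reading comes with each control period).
- viewer.grab_frame(name): name is "side" or "top"; returns (picture, depth): 480x640x3 uint8, blue, green, red; 480x640 float32, m along the optical axis (not along the pixel's ray), 0 where there is no reading.
- viewer.camera_params(name): a dict with "fx", "fy", "cx", "cy" (pixels), "xyz" and "attitude" of the camera in the world. Camera axes: x right, y down, z forward; pixel columns grow to the right and rows downward; lengths in m; the calibration is good to about 2 mm. A picture is of the moment at which its call begins. camera_params takes no time and is no camera call.
- ticket.finish_job(): hands the job in; it is judged then, once.
The state is a dict: "clock": time; "q": joint angles; "joint_vel": joint speeds; "joint_efforts": joint torques, N m; "position": TCP position; "tcp_rot": TCP orientation; "wrist_force": force on the tool from outside, world axes, zero at the start; "ft_torque": the same for the moment, N m; "width": opening from 0.0 (shut) to 1.0 (fully open); "gripper_force": force on a finger pad.
Only numpy, scipy, OpenCV 4.12 (cv2) and the standard library are available. Lean on these libraries where they do the work, as an engineer would, in place of code of your own. Each camera call takes 0.05 s, during which the arm holds its last target. There are 200 camera calls.

## Working session

There is one attempt and no reset: what is moved stays moved. The work goes in short steps, Python scripts to look and compute and a tool call to move; the robot and the scene stay as the last step left them, time stands still between calls to the robot, and variables do not carry over. Pictures are saved under pics/ and viewed, at most 10 in all, crops included, and the job is handed in when it is done.

Besides the shell and the picture viewer there is one more tool, called as name(argument=value, ...), one argument or row to a line, values as JSON. step_arm: Moves the arm, as the interface text tells. Its arguments: {"type":"object","properties":{"translation":{"type":"array","items":{"type":"array","items":{"type":"number"}}},"spin":{"type":"array","items":{"type":"number"}},"grip":{"type":"number"}},"required":["translation","spin"]}

```bash
ls; mkdir -p pics; python3 - <<'E'
from bench import observe, viewer, ticket, manip
import cv2,numpy as np
s=observe();print(s, manip.hold_point_z)
for n in("top","side"):
    p,d=viewer.grab_frame(n);cv2.imwrite(f"pics/{n}0.png",p);np.save(f"pics/{n}0.npy",d);print(viewer.camera_params(n))
E
```

```text
pics
{'clock': 0.0, 'q': array([ 1.25878448,  0.41189606, -0.01275178,  1.59703149,  0.00558934,
        1.13430764, -0.08218277]), 'joint_vel': array([-0.00073906,  0.00023233,  0.00017371,  0.00148416, -0.0003923 ,
       -0.00106496,  0.00036978]), 'joint_efforts': array([-1.04543626e-03, -5.87954628e+01,  6.41330257e-01, -2.91079688e+01,
       -5.38701389e-02,  1.83496799e-02,  1.54687027e-04]), 'position': array([ 0.15073997, -0.60602723,  0.2218164 ]), 'tcp_rot': array([ 9.92573866e-01,  1.21640761e-01, -1.41520230e-04, -7.91041249e-04]), 'wrist_force': array([0.02194582, 0.27532126, 0.41737464]), 'ft_torque': array([0.02891427, 0.01479042, 0.0234802 ]), 'gripper_force': 0.0, 'width': 0.9976213184522343} 0.0187
{'fx': 541.4236248716786, 'fy': 541.4236248716786, 'cx': 312.19416645901435, 'cy': 234.72041621629145, 'xyz': array([0.53687589, 0.02502782, 1.08231559]), 'attitude': array([-0.70112859,  0.71215855, -0.0312861 ,  0.01643379])}
{'fx': 460.92403549053313, 'fy': 460.92403549053313, 'cx': 317.7252047784337, 'cy': 244.2241280986418, 'xyz': array([0.57377658, 0.52396994, 0.62100243]), 'attitude': array([-0.05425986,  0.92647914, -0.37221161,  0.01227923])}
```

View pics/top0.png

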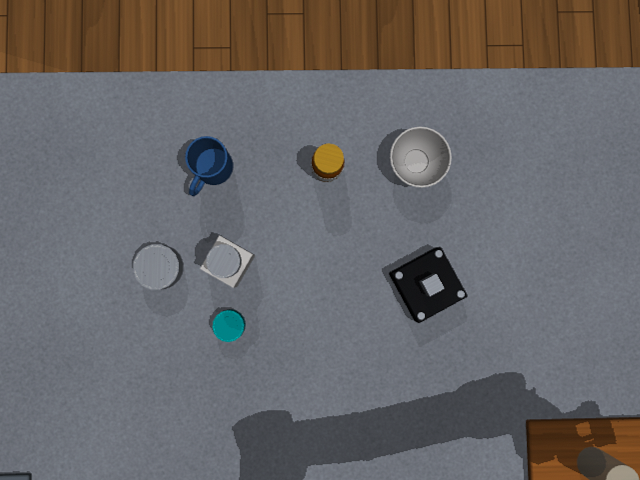

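View pics/side0.png

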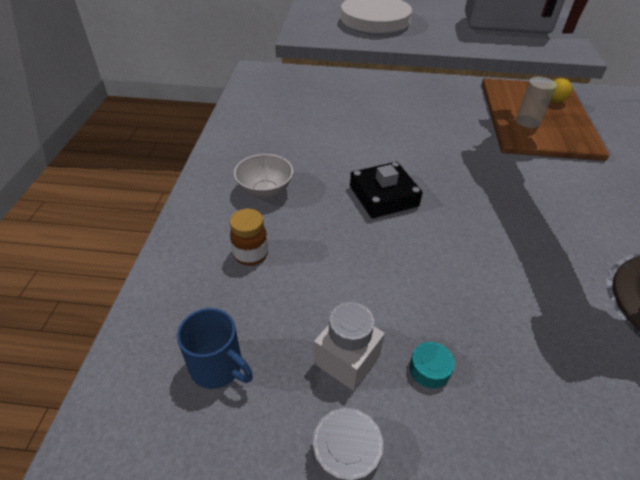

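Top view: steel lid on the white square cup (223,261); the possible confusions are the larger loose steel lid (157,267) and the turquoise lid (229,326). I choose (223,261), which is smaller, steel and on the square cup. The stand is at (431,285). The side view agrees: cup (350,340), big lid (348,443), turquoise (432,365), stand (386,188).

```bash
cat > h.py <<'E'
from bench import observe, viewer, ticket, manip
import cv2,numpy as np
from scipy.spatial.transform import Rotation as R
def cloud(d,n):
    c=viewer.camera_params(n);v,u=np.mgrid[:480,:640]
    P=np.stack([(u-c['cx'])/c['fx']*d,(v-c['cy'])/c['fy']*d,d],-1)
    return P@R.from_quat(c['attitude']).as_matrix().T+c['xyz']
def plane(uv,z,n):
    c=viewer.camera_params(n);uv=np.asarray(uv,float).reshape(-1,2)
    r=np.c_[(uv[:,0]-c['cx'])/c['fx'],(uv[:,1]-c['cy'])/c['fy'],np.ones(len(uv))]@R.from_quat(c['attitude']).as_matrix().T
    return c['xyz']+r*((z-c['xyz'][2])/r[:,2])[:,None]
def rect(mask,z,n):
    k,_=cv2.findContours(mask.astype(np.uint8),cv2.RETR_EXTERNAL,cv2.CHAIN_APPROX_NONE)
    k=max(k,key=cv2.contourArea).reshape(-1,2)
    w=plane(k,z,n)[:,:2];(c,s,a)=cv2.minAreaRect((w*1000).astype(np.float32))
    return np.round(c,1),np.round(s,1),round(a,1)
def near(P,x,y,r): return np.hypot(P[...,0]-x,P[...,1]-y)<r
E
python3 - <<'E'
from h import *
for n in("top","side"):
    d=np.load(f"pics/{n}0.npy");P=cloud(d,n);z=P[...,2]
    cx,cy=plane([223,261],.104,"top")[0,:2];sx,sy=plane([432,285],.067,"top")[0,:2]
    print(n,"table",np.median(z[near(P,.5,.0,.03)]))
    C=near(P,cx,cy,.075);S=near(P,sx,sy,.09)
    lid=C&(z>.096); print("lid top",np.median(z[lid]),rect(lid,.104,n))
    body=C&(z>.052); print("body+lid",rect(body,.062,n))
    sh=C&(z>.055)&(z<.068);print("shoulder",rect(sh,.062,n))
    post=S&(z>.06);print("post",np.median(z[post]),rect(post,.067,n))
    pl=S&(z>.034);print("plinth",rect(pl,.04,n))
    if n=="top":
        k,_=cv2.findContours(lid.astype(np.uint8),0,1);k=max(k,key=cv2.contourArea)
        (c,r)=cv2.minEnclosingCircle(k);print("lid circ",c,r,plane(c,.104,n))
        b=plane([157,267],.03,n),plane([229,326],.03,n),plane([208,160],.09,n),plane([328,161],.085,n),plane([420,157],.05,n);print(np.round(b,3))
p=cv2.imread("pics/top0.png")[215:350,120:275];cv2.imwrite("pics/crop.png",cv2.resize(p,None,fx=5,fy=4.4+.6-.6,interpolation=cv2.INTER_CUBIC))
E
```

```text
top table 0.00016876198160054035
lid top 0.10426703379602176 (array([558.8, 165.2]), array([60. , 59.4]), 44.4)
body+lid (array([559. , 165.3]), array([73.9, 72. ]), 59.4)
shoulder (array([558.7, 165.1]), array([72.6, 71.8]), 59.4)
post 0.06698812929606579 (array([ 508.5, -221.4]), array([32.5, 33.3]), 27.2)
plinth (array([ 508.6, -221.4]), array([109.9, 110.2]), 27.3)
lid circ (223.13905334472656, 260.6361083984375) 17.193340301513672 [[0.55851323 0.16496139 0.104     ]]
[[[ 0.55   0.303  0.03 ]]

 [[ 0.435  0.165  0.03 ]]

 [[ 0.745  0.194  0.09 ]]

 [[ 0.741 -0.028  0.085]]

 [[ 0.754 -0.209  0.05 ]]]
side table -0.000642626317282291
lid top 0.10367189031137808 (array([559.2, 168.4]), array([59.2, 65.6]), 1.6)
body+lid (array([558.1, 156.6]), array([100.1,  84.2]), 59.8)
shoulder (array([559. , 167.7]), array([75.5, 73.8]), 59.5)
post 0.06596978931405006 (array([ 508.6, -216.5]), array([35.3, 39.8]), 25.7)
plinth (array([ 509.4, -217. ]), array([112.4, 113.4]), 27.2)
```

View pics/crop.png

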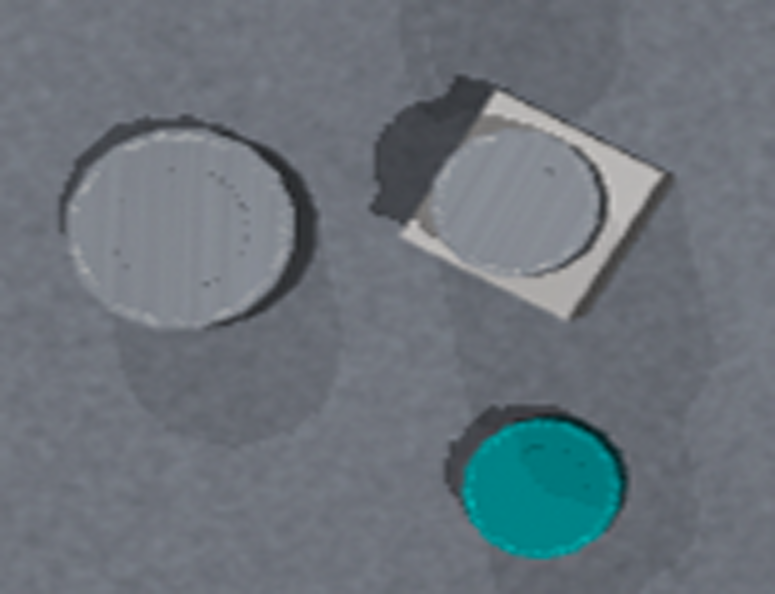

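The crop confirms the choice: the smaller steel lid sits on the white square cup at (515,200), with the bigger loose steel lid at left (185,230) and the turquoise one below (545,487). The numbers:
- Cup: (0.5588, 0.1651), 59.4°.
- Stand: (0.5085, -0.2214), 27.25°.
- Grasp yaw: about 84.4°.

step_arm(
  translation=[
    [0.02,0.038,0],
    [0.02,0.038,0],
    [0.02,0.038,0],
    [0.02,0.038,0],
    [0.02,0.038,0],
    [0.02,0.038,0],
    [0.02,0.038,0],
    [0.02,0.038,0],
    [0.02,0.038,0],
    [0.02,0.038,0],
  ],
  spin=[3.5,3.5,3.5,3.5,3.5,3.5,3.5,3.5,3.5,3.5],
  grip=1,
)

```text
clock: 1.1
position: [0.3512, -0.2248, 0.2227]
tcp_rot: [0.91, 0.416, -0.0, 0.0]
wrist_force: [1.1, -0.0, 0.2]
width: 1.0
gripper_force: 0.0
```

step_arm(
  translation=[
    [0.02,0.038,0],
    [0.02,0.038,0],
    [0.02,0.038,0],
    [0.02,0.038,0],
    [0.02,0.038,0],
    [0.02,0.038,0],
    [0.02,0.038,0],
    [0.02,0.038,0],
    [0.02,0.038,0],
    [0.008,0.01,0],
  ],
  spin=[3.5,3.5,3.5,3.5,3.5,3.5,3.5,3.5,3.5,3.5],
)

```text
clock: 2.1
position: [0.5394, 0.1305, 0.2224]
tcp_rot: [0.741, 0.672, 0.001, -0.001]
wrist_force: [0.2, 0.4, 1.1]
width: 1.004
gripper_force: 0.0
```

step_arm(
  translation=[
    [0,0.019,0],
    [0,0.019,0],
    [0,0,0],
    [0,0,0],
  ],
  spin=[0,0,0,0],
)

```text
clock: 2.5
position: [0.5386, 0.1632, 0.2223]
tcp_rot: [0.743, 0.669, -0.0, -0.0]
wrist_force: [-0.3, -1.0, -0.2]
width: 1.001
gripper_force: 0.0
```

step_arm(
  translation=[
    [0.01,0.001,-0.02],
    [0.0102,0.001,-0.03],
    [0,0,-0.03],
    [0,0,-0.025],
    [0,0,-0.02],
    [0,0,-0.015],
    [0,0,-0.01],
    [0,0,0],
    [0,0,0],
  ],
  spin=[0.4,0,0,0,0,0,0,0,0],
)

```text
clock: 3.4
position: [0.5595, 0.1654, 0.0733]
tcp_rot: [0.741, 0.671, 0.0, 0.0]
wrist_force: [0.3, 0.7, 0.4]
width: 1.003
gripper_force: 0.0
```

step_arm(
  translation=[
    [-0.0005,0,-0.001],
    [0,0,0],
    [0,0,0],
    [0,0,0],
    [0,0,0],
    [0,0,0],
    [0,0,0],
    [0,0,0],
  ],
  spin=[0,0,0,0,0,0,0,0],
  grip=-1,
)

```text
clock: 4.2
position: [0.5587, 0.1656, 0.072]
tcp_rot: [0.741, 0.672, 0.0, 0.0]
wrist_force: [-0.8, -0.7, 5.9]
width: 0.68
gripper_force: 30.0
```

```bash
python3 - <<'E'
from h import *
s=observe();print(s)
p,d=viewer.grab_frame("top");cv2.imwrite("pics/top1.png",p);np.save("pics/top1.npy",d)
p,d=viewer.grab_frame("side");cv2.imwrite("pics/side1.png",p[270:430,270:450]);np.save("pics/side1.npy",d)
P=cloud(d,"side");z=P[...,2];print(rect(near(P,.559,.165,.06)&(z>.054)&(z<.068),.062,"side"))
E
```

```text
{'clock': 4.2, 'q': array([ 0.08426433,  0.5930567 , -0.62396981,  1.81297878,  0.43889634,
        0.87704075, -0.84365882]), 'joint_vel': array([ 0.00212455,  0.00054804,  0.00089807,  0.00153431, -0.00058122,
        0.00161422, -0.00051912]), 'joint_efforts': array([-1.21043371e-01, -5.64159679e+01, -8.70006770e+00, -2.17676622e+01,
        1.06712992e-01, -5.84389810e-01, -5.20642090e-03]), 'position': array([0.55867568, 0.16555737, 0.07198532]), 'tcp_rot': array([7.40970537e-01, 6.71537509e-01, 1.40694044e-04, 1.36028619e-04]), 'wrist_force': array([-0.75676557, -0.74397485,  5.85539857]), 'ft_torque': array([-0.16343709,  0.27550907, -0.01292784]), 'gripper_force': 30.00090267509222, 'width': 0.6801017063518493}
(array([559.4, 168. ]), array([76. , 73.7]), 59.8)
```

step_arm(
  translation=[
    [0,0,0.01],
    [0,0,0.02],
    [0,0,0.03],
    [0,0,0.03],
    [0,0,0.02],
    [0,0,0],
    [0,0,0],
  ],
  spin=[0,0,0,0,0,0,0],
)

```text
clock: 5.0
position: [0.5581, 0.165, 0.1809]
tcp_rot: [0.741, 0.671, -0.001, -0.0]
wrist_force: [-1.5, -0.7, -6.9]
width: 0.685
gripper_force: 30.0
```

step_arm(
  translation=[
    [-0.002,-0.015,0],
    [-0.004,-0.03,0],
    [-0.005,-0.04,0],
    [-0.005,-0.04,0],
    [-0.005,-0.04,0],
    [-0.005,-0.04,0],
    [-0.005,-0.04,0],
    [-0.005,-0.04,0],
    [-0.005,-0.04,0],
    [-0.004,-0.03,0],
  ],
  spin=[-3.2,-3.2,-3.2,-3.2,-3.2,-3.2,-3.2,-3.2,-3.2,-3.2],
)

```text
clock: 6.0
position: [0.511, -0.1934, 0.18]
tcp_rot: [0.899, 0.438, -0.001, -0.001]
wrist_force: [1.4, -0.5, -4.9]
width: 0.684
gripper_force: 30.0
```

step_arm(
  translation=[
    [-0.003,-0.02,0],
    [-0.002,-0.012,0],
    [0,0,0],
    [0,0,0],
    [0,0,0],
  ],
  spin=[0,0,0,0,0],
)

```text
clock: 6.5
position: [0.5088, -0.2198, 0.1815]
tcp_rot: [0.897, 0.442, 0.0, -0.0]
wrist_force: [0.0, 0.4, -5.0]
width: 0.679
gripper_force: 30.0
```

```bash
python3 - <<'E'
from h import *
s=observe();print(s['q'],s['position'],s['tcp_rot'],s['wrist_force'],s['ft_torque'])
e=R.from_quat(s['tcp_rot']).as_matrix();print("yaw",np.degrees(np.arctan2(e[1,0],e[0,0])),e[:,2])
x,y,z0=s['position'];zt=z0-.072+.062
for n in("side","top"):
    p,d=viewer.grab_frame(n);cv2.imwrite(f"pics/{n}2.png",p);np.save(f"pics/{n}2.npy",d)
    P=cloud(d,n);z=P[...,2];N=near(P,x,y,.065)
    for zz in(zt,):
        m=N&(abs(z-zz)<.006);print(n,np.median(z[m]),rect(m,zz,n))
    m=N&(z>.06)&(z<zt-.004);Q=P[m]
    print(len(Q))
    # side faces: bottom edge height
    if len(Q): print("lowest",np.percentile(Q[:,2],[0,1,3,50]))
p=cv2.imread("pics/side2.png")[60:260,280:500];cv2.imwrite("pics/side2c.png",cv2.resize(p,None,fx=3,fy=3))
E
```

```text
[ 0.69715277  0.37580111 -0.48079369  1.79359011  0.19941295  1.02084133
 -0.51479531] [ 0.50878149 -0.21976878  0.18145418] [ 8.96959690e-01  4.42112076e-01  1.31971974e-04 -4.56757603e-04] [ 0.03254876  0.40805584 -5.02203804] [-0.01708154 -0.02138344 -0.01209482]
yaw 52.47742899392464 [-1.67129022e-04  9.36079123e-04 -9.99999548e-01]
side 0.17066231014074118 (array([ 509.9, -213.7]), array([76.7, 80.5]), 27.8)
1653
lowest [0.06032172 0.06186934 0.06465199 0.13526957]
top 0.17153354620575478 (array([ 523.9, -212. ]), array([40.9, 73. ]), 27.8)
316
lowest [0.10941328 0.10979116 0.11088259 0.1389447 ]
```

View pics/side2c.png

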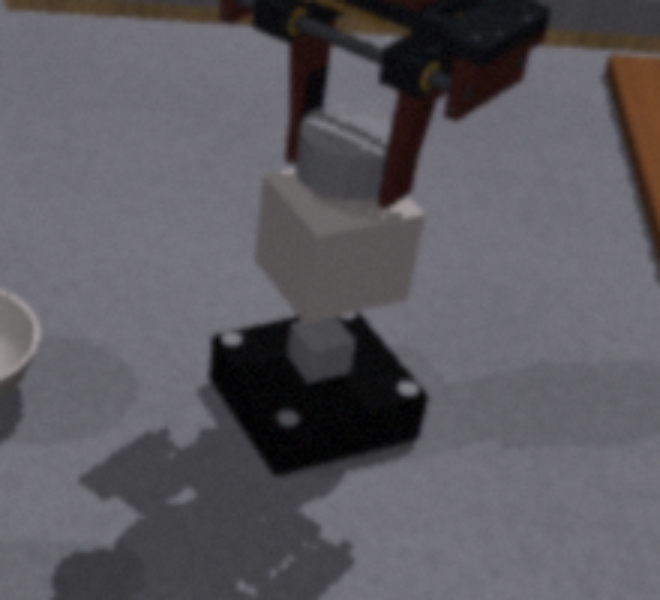

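The cup hangs level just above the post (crop: cup 340,250; post 322,350). It needs about -1 mm in x, -2 mm in y and -0.5°.

step_arm(
  translation=[
    [-0.0008,-0.0018,-0.01],
    [0,0,-0.012],
    [0,0,-0.008],
    [0,0,-0.004],
    [0,0,0],
    [0,0,0],
  ],
  spin=[-0.5,0,0,0,0,0],
)

```text
clock: 7.2
position: [0.5079, -0.2232, 0.1477]
tcp_rot: [0.899, 0.437, 0.0, -0.0]
wrist_force: [0.1, -0.4, -5.1]
width: 0.675
gripper_force: 30.0
```

step_arm(
  translation=[
    [0,0,-0.005],
    [0,0,-0.005],
    [0,0,-0.005],
    [0,0,0],
  ],
  spin=[0,0,0,0],
)

```text
clock: 7.6
position: [0.5071, -0.2232, 0.1317]
tcp_rot: [0.899, 0.437, -0.001, -0.001]
wrist_force: [-0.5, 0.1, -6.0]
width: 0.684
gripper_force: 30.0
```

step_arm(
  translation=[
    [0,0,-0.005],
    [0,0,-0.005],
    [0,0,-0.004],
    [0,0,0],
    [0,0,0],
  ],
  spin=[0,0,0,0,0],
)

```text
clock: 8.1
position: [0.5078, -0.2234, 0.1185]
tcp_rot: [0.899, 0.437, -0.0, -0.0]
wrist_force: [0.5, 0.6, -5.0]
width: 0.681
gripper_force: 30.0
```

step_arm(
  translation=[
    [0,0,-0.003],
    [0,0,-0.002],
    [0,0,-0.001],
    [0,0,-0.001],
    [0,0,0],
    [0,0,0],
  ],
  spin=[0,0,0,0,0,0],
)

```text
clock: 8.7
position: [0.5078, -0.2233, 0.112]
tcp_rot: [0.899, 0.437, -0.0, 0.0]
wrist_force: [-2.2, 1.3, 0.9]
width: 0.678
gripper_force: 30.0
```

```bash
cat > chk.py <<'E'
from h import *
s=observe();e=R.from_quat(s['tcp_rot']).as_matrix()
print(s['clock'],s['position'],"yaw",np.degrees(np.arctan2(e[1,0],e[0,0])),s['wrist_force'],s['ft_torque'],s['q'][6],s['width'])
for n in("side","top"):
    p,d=viewer.grab_frame(n);P=cloud(d,n);z=P[...,2];N=near(P,.5085,-.2214,.065)
    m=N&(abs(z-.102)<.008)
    print(n,"shoulder z",np.median(z[m]),rect(m,.102,n))
    if n=="side":
        m=N&(z>.13); 
        import time;cv2.imwrite(f"pics/s{int(s['clock']*100)}.png",cv2.resize(p[60:260,280:500],None,fx=3,fy=3))
E
python3 chk.py; ls pics
```

```text
8.7 [ 0.50775259 -0.22332042  0.11201149] yaw 51.868674388691055 [-2.23298766  1.31057584  0.93217676] [0.19499344 0.49560645 0.02477749] -0.5648234980346376 0.6776803679178662
side shoulder z 0.10111384256287348 (array([ 509.6, -217.2]), array([76.3, 83.2]), 29.3)
top shoulder z 0.10182541143459445 (array([ 524.3, -214.5]), array([38.6, 74.3]), 28.5)
crop.png
s869.png
side0.npy
side0.png
side1.npy
side1.png
side2.npy
side2.png
side2c.png
top0.npy
top0.png
top1.npy
top1.png
top2.npy
top2.png
```

Seated: the shoulder is at 0.102, the force has unloaded, and the cup was already down inside the bore. Pressing lightly, then starting to unscrew.

step_arm(
  translation=[
    [0,0,-0.001],
    [0,0,0],
    [0,0,0],
    [0,0,0],
    [0,0,0],
    [0,0,0],
    [0,0,0],
  ],
  spin=[0,2,4,4,4,0,0],
)

```text
clock: 9.5
position: [0.5089, -0.2237, 0.1119]
tcp_rot: [0.839, 0.544, 0.001, 0.001]
wrist_force: [-1.3, 0.6, 8.1]
width: 0.68
gripper_force: 30.0
```

```bash
python3 chk.py
```

```text
9.5 [ 0.50890287 -0.22368472  0.11193493] yaw 65.8844832223101 [-1.29094375  0.57578416  8.0828942 ] [0.1901551  0.58653433 0.20170936] -0.35052743417072973 0.6800437735708602
side shoulder z 0.10108315491460096 (array([ 508.7, -216.6]), array([78.1, 81.2]), 26.4)
top shoulder z 0.1019798414950488 (array([ 523.4, -198.4]), array([43.3, 83.8]), 62.2)
```

step_arm(
  translation=[
    [0,0,0],
    [0,0,0],
    [0,0,0],
    [0,0,0],
    [0,0,0],
    [0,0,0],
    [0,0,0],
    [0,0,0],
  ],
  spin=[4,4,4,4,4,4,0,0],
)

```text
clock: 10.4
position: [0.5097, -0.2237, 0.112]
tcp_rot: [0.708, 0.706, 0.001, 0.002]
wrist_force: [0.3, 0.5, 6.0]
width: 0.685
gripper_force: 30.0
```

```bash
python3 chk.py
```

```text
10.4 [ 0.50971524 -0.22367558  0.11204178] yaw 89.89205606296429 [0.26259651 0.45494909 6.03076915] [0.09542778 0.01400636 0.17527499] 0.016206873716821894 0.6849310358192948
side shoulder z 0.10103695439253046 (array([ 509.3, -217.1]), array([76.9, 81.6]), 28.3)
top shoulder z 0.10190359885592915 (array([ 502.6, -210.6]), array([72.9, 46.7]), 27.0)
```

step_arm(
  translation=[
    [0,0,0],
    [0,0,0],
    [0,0,0],
    [0,0,0],
    [0,0,0],
    [0,0,0],
    [0,0,0],
    [0,0,0],
    [0,0,0],
  ],
  spin=[4,4,4,4,4,4,4,0,0],
)

```text
clock: 11.4
position: [0.5104, -0.2234, 0.1128]
tcp_rot: [0.516, 0.857, 0.001, 0.003]
wrist_force: [-1.1, 2.8, 11.8]
width: 0.683
gripper_force: 30.0
```

```bash
python3 chk.py
```

```text
11.4 [ 0.51044771 -0.22335432  0.11279503] yaw 117.89176919028037 [-1.11564451  2.79010012 11.81922195] [0.33857572 0.05455881 0.03976685] 0.4415090078313613 0.6829993345010228
side shoulder z 0.10109148104124122 (array([ 509.2, -217. ]), array([77.9, 81.1]), 27.6)
top shoulder z 0.10204978151154964 (array([ 497.3, -201.4]), array([73.8, 29.3]), 32.5)
```

The lid is free: rel. angle ≈ 68°, torque has dropped and the spring is pushing it up. Lifting straight.

step_arm(
  translation=[
    [0,0,0.002],
    [0,0,0.003],
    [0,0,0.003],
    [0,0,0.002],
    [0,0,0],
    [0,0,0],
  ],
  spin=[0,0,0,0,0,0],
)

```text
clock: 12.1
position: [0.5076, -0.2234, 0.1205]
tcp_rot: [0.516, 0.857, -0.0, -0.0]
wrist_force: [0.8, -0.3, -0.9]
width: 0.68
gripper_force: 30.0
```

```bash
python3 chk.py
```

```text
12.1 [ 0.50761517 -0.22344404  0.12047143] yaw 117.85437236034444 [ 0.8366566  -0.26204932 -0.92990156] [-0.05135434 -0.11287062  0.03357302] 0.4510605992085541 0.6804806821654269
side shoulder z 0.10122638618303381 (array([ 508.7, -217. ]), array([76.8, 81.4]), 27.3)
top shoulder z 0.10187424924518745 (array([ 497.9, -202. ]), array([72.6, 27.6]), 28.5)
```

step_arm(
  translation=[
    [0,0,0.004],
    [0,0,0.005],
    [0,0,0.005],
    [0,0,0.003],
    [0,0,0],
    [0,0,0],
    [0,0,0],
  ],
  spin=[0,0,0,0,0,0,0],
)

```text
clock: 12.9
position: [0.5076, -0.2234, 0.1375]
tcp_rot: [0.516, 0.857, -0.0, -0.0]
wrist_force: [-0.0, -0.9, -0.3]
width: 0.683
gripper_force: 30.0
```

```bash
python3 chk.py; ls pics/s1*
```

```text
12.9 [ 0.50760398 -0.22337222  0.13753207] yaw 117.86563652390885 [-0.02603835 -0.89416693 -0.28733373] [-0.00107687 -0.13811475  0.00969288] 0.46728565342715184 0.6826581371148642
side shoulder z 0.10131755690691685 (array([ 509.3, -217.5]), array([77.7, 80.2]), 27.6)
top shoulder z 0.10194931016422859 (array([ 498.2, -202.4]), array([72.8, 28.8]), 26.6)
pics/s1040.png
pics/s1140.png
pics/s1210.png
pics/s1290.png
```

```bash
cp $(ls -t pics/s1*.png|head -1) pics/final.png
```

```text
(no output)
```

View pics/final.png

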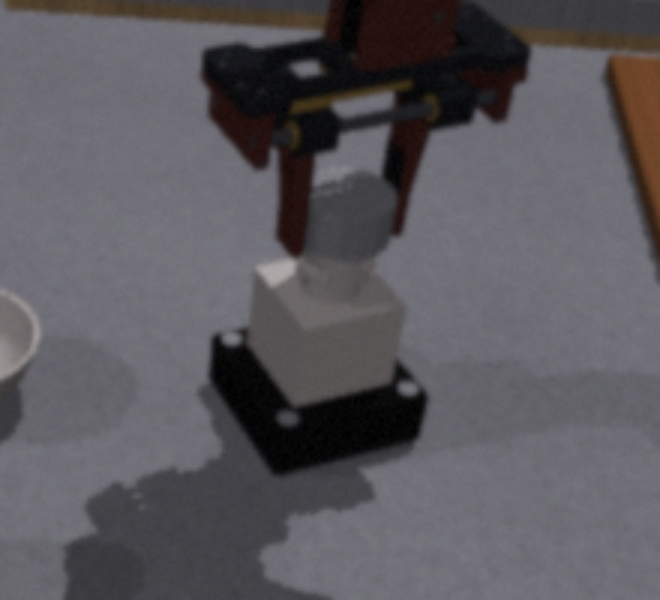

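The cup (325,330) is seated on the plinth, and the lid (350,215) is level in the gripper above the bare neck (335,280). Handing in.

```bash
python3 -c "
from bench import ticket
print(ticket.finish_job())"
```

```text
the job is handed in; nothing more can be done
None
```

The cup is seated on the stand, and the unscrewed lid is held level about 2.5 cm above its closed position; the job was handed in at about 13 s.

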